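# Open the clamshell board-test fixture

### The job

The board in the test fixture is finished: open the fixture for it. Press down the release tab at the front until the lid springs up, then push the lid up and over until it leans back on its stops and stays there. It is all pressing and pushing with light force: pick nothing up, leave the board in its nest and everything else on the bench where it is.

Things in the scene. Friction and masses are not known exactly. Their poses are not given: they have to be found in the camera images.
- fixture: the board-test fixture: an aluminium box 205 mm deep (its x), 240 mm wide (its y), screwed to the bench; its top plate is 68 mm above the bench. Origin at bench level, 90 mm behind the front face. Its x axis points from the front (latch side, towards the robot) to the rear (hinge side), y to its left, z up. Two steel stop arms with rubber buffers stand at its rear, at y = +85 and -85 mm, up to 149 mm above the bench, behind the lid.
- lid (a joint): angle of the fixture's lid in rad: 0 shut; the springs lift it to about 0.5 and no further, where it rests on them; 1.57 upright; 1.85 fully open, leaning back on the stops. From 0.5 to 1.57 it falls back to 0.5 if let go; beyond 1.57 its own weight lays it back on the stops within one or two seconds (the hinge is damped). It weighs about 0.4 kg: a push of 2 to 6 N near its front edge moves it; over 30 N would strain the hinge.
- lid_hinge (a point): point on the lid's hinge axis, half-way along it, 92 mm above the bench and 170 mm behind the lid's front edge; the axis runs along the fixture's y. This frame turns with the lid (same as the fixture's axes when shut).
- lid_edge (a point): middle of the lid's front edge, at half its thickness. The lid is a black frame with a clear window, 170 mm from hinge to front edge, 220 mm wide, 8 mm thick (top face at 96 mm when shut). It swings up and over to the rear. Four white press rods, 8 mm thick, stand 12.5 mm out of its underside, 45 and 115 mm from the front edge and 50 mm either side of the middle; the rest of the underside is flat.
- tab (a joint): angle of the steel release latch in rad: 0 at rest (hooked over the middle of the lid's front edge), grows as the tab is pressed down, 0.40 at its stop; the lid is let go at about 0.2 to 0.24. It springs back when left alone.
- tab_pad (a point): middle of the top face of the release tab: a steel plate 44 mm wide (y) and 25 mm deep (x), sticking out forward from the latch at the middle of the fixture's front, 74 mm above the bench; this point is 28 mm in front of the fixture's front face and 21 mm in front of the upright plate of the latch, which reaches up to 101 mm. Pressed down with 4 to 8 N it goes down about 5 mm to let the lid go and 8 mm to its stop.
- board_center (a point): middle of the tested circuit board, green, 92 x 132 x 2 mm with parts up to 11 mm tall, lying loose in the nest under the lid, its top face 74 mm above the bench; it stays there.
- screwdriver: a screwdriver about 190 mm long with a black handle, lying along its own x; loose; a bystander. Origin at bench level under its middle.
- pliers: pliers, about 160 mm long, orange handles, lying along their own x; loose; a bystander. Origin at bench level under its middle.
- spare_board: a small green circuit board, 70 x 90 x 11 mm, lying on the bench; loose; a bystander. Origin at bench level under its middle.
- power_bank: a white power bank, 68 x 138 x 20 mm, lying flat; loose; a bystander. Origin at bench level under its middle.
- solder_spool: a spool of solder, 52 mm across and 44 mm tall, standing; loose; a bystander. Origin at bench level under its middle.
- bottle: a clear water bottle with a blue cap, 64 mm across and 200 mm tall, standing; loose; a bystander. Origin at bench level under its middle.
- multimeter: an orange handheld multimeter, 165 x 80 x 44 mm, lying on its back; loose; a bystander. Origin at bench level under its middle.

How it is judged:
On the way, in this order (a step that is already met when the one before it is completed fails the run):
1. the release tab is pressed down by the fingers while the lid is still shut (value of joint tab above 0.08 rad and contact force between the fingers and tab above 1 N and value of joint lid below 0.1 rad).
2. the lid has sprung up on its springs (value of joint lid between 0.3 and 0.8 rad), for 0.1 s.
3. the lid is pushed past upright (value of joint lid above 1.5 rad).
At the end, for the whole second after the job is handed in: the lid leans on its stops (joint lid above 1.78 rad) at rest, the release tab is back up (below 0.06 rad), the tested board lies in its nest (within 6 mm of its start, not lifted) and every bystander is within 20 mm of where it stood (value of joint lid above 1.78 rad and velocity of joint lid below 0.1 rad/s and value of joint tab below 0.06 rad and z of board_center in the frame of fixture below 0.078 m and distance of board_center from where it was at the start of the episode below 0.006 m and distance of each of screwdriver, pliers, spare_board, power_bank, solder_spool, bottle, multimeter from where it was at the start of the episode below 0.02 m); the robot touches nothing.
It fails at once if the tested board is lifted or pushed out of its nest (distance of board_center from where it was at the start of the episode above 0.01 m).
It fails at once if a bystander is picked up or shoved (distance of any of screwdriver, pliers, spare_board, power_bank, solder_spool, bottle, multimeter from where it was at the start of the episode above 0.03 m).
It fails at once if the lid is squeezed or forced with more than 30 N (contact force between any of the arm, the fingers and lid above 30 N).
It also fails if it takes over 45 s, if anything falls off the work surface, if the arm or the gripper's body presses on something with over 40 N, if the wrist force passes 120 N, or if a joint passes its speed limit or range.

### The arm

A 7-joint arm with a two-finger parallel gripper is mounted at the origin on the work surface. World frame = base frame: x ahead of the robot, y to its left, z up, the work surface at z = 0. Lengths are in m, angles in rad, forces in N, time in s.
With the tool pointing down it reaches from about 0.35 to 0.9 m from the base axis. Payload 8.1 kg.
Tool frame: the origin (TCP) lies midway between the tips of the shut fingers; the grasp point (between the pads) lies 19 mm behind it; z points along the fingers, y is the line along which they close (so a half turn about z gives the same grasp; the last joint's range is limited). The gripper opens to 85 mm and grips with 20 to 120 N. Pads are 22 mm wide; open, the fingers measure 114 mm over their backs; the gripper's body (76 mm by 85 mm) begins 54 mm behind the grasp point. The pads swing forward as they close: fully open they stand 13 mm farther back than shut.
Start: joints at [-1.434, 0.434, 0.025, 1.573, -0.012, 1.134, -0.075], TCP at [0.148, 0.607, 0.231] pointing down, gripper open.
Joint ranges: [-2.62, 2.62], [-0.44, 2.09], [-1.27, 1.32], [0.08, 2.57], [-1.32, 4.46], [0.12, 2], [-2.74, 2.74]. Speed limits (rad/s): [2.22, 2.22, 3.01, 3.01, 3.14, 3.14, 3.14].

### API

Orientations are given as [roll, pitch, yaw] about the fixed x, y, z axes, in that order (R = Rz(yaw) Ry(pitch) Rx(roll)).
In Python, from rig import manip, hand, get_image, get_calibration, job gives the robot as it stands. Calls block until the motion is done:
- manip.move_pose(position, orientation): joint-space move of the TCP to a pose.
- manip.move_l(position, rot=None, feed=0.15): straight line of the TCP; rot=None keeps the orientation; feed is the mean speed in m/s.
- manip.move_joints(angles): joint-space move.
- hand.gripper_to(opening): finger opening in m; the grip force is fixed at half the most; returns when the fingers have stopped.
- manip.sleep(seconds).
- manip.solve_ik(position, orientation): joint angles nearest the present ones, or None.
- manip.get_obs(): the state.
- get_image(name): name is "side" or "top" or "wrist"; returns (picture, depth): 384x512x3 uint8, red, green, blue; 384x512 float32, m along the optical axis (not along the pixel's ray), 0 where there is no reading.
- get_calibration(name): a dict with "camera_matrix" (3x3 intrinsics, pixels), "R" (3x3) and "t" (3): a world point X has camera coordinates R X + t. Camera axes: x right, y down, z forward; pixel columns grow to the right and rows downward; lengths in m; the calibration is good to about 2 mm. A picture is of the moment at which its call begins: read the wrist's pose just before it. get_calibration takes no time and is no camera call; for the wrist camera it gives the pose at the moment of the call.
A pose or a line that the arm cannot do raises manip.IKError and nothing moves.
- job.sign_off(): hands the job in; it is judged then, once.
The state is a dict: "clock": time; "qpos": joint angles; "dq": joint speeds; "joint_efforts": joint torques, N m; "tool_pos": TCP position; "tool_rot": TCP orientation; "wrist_force": force on the tool from outside, world axes, zero at the start; "torque": the same for the moment, N m; "grip_width": finger opening in m; "grasp_force": force on a finger pad.
Only numpy, scipy, OpenCV 4.12 (cv2) and the standard library are available. Lean on these libraries where they do the work, as an engineer would, in place of code of your own. Each camera call takes 0.05 s, during which the arm holds its last target. There are 200 camera calls.

## Working session

There is one attempt and no reset: what is moved stays moved. The work goes in short steps, each a Python script; the robot and the scene stay as the last script left them, time stands still between calls to the robot, and variables do not carry over. Pictures are saved under pics/ and viewed, at most 10 in all, crops included, and the job is handed in when it is done.

```bash
ls; mkdir -p pics; python3 - <<'E'
from rig import manip, get_image, get_calibration
import cv2, numpy as np
for n in ("top","side"):
    im,d=get_image(n); cv2.imwrite(f"pics/{n}0.png",im[:,:,::-1]); np.savez(f"{n}0.npz",im=im,d=d,**get_calibration(n))
o=manip.get_obs(); print(o["clock"],o["tool_pos"],o["tool_rot"],o["grip_width"])
E
```

```text
pics
0.1 [0.14837499 0.60665787 0.23060711] [-3.14017288e+00  1.13111926e-04  2.90173797e+00] 0.08546051784669483
```

View pics/top0.png

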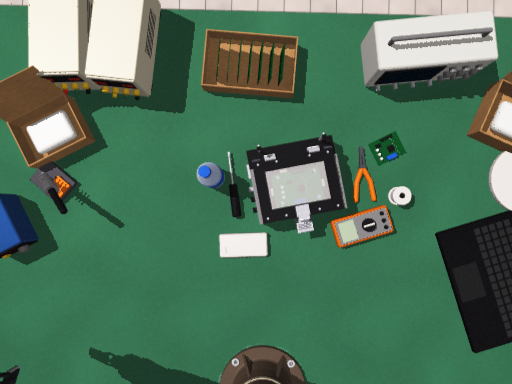

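View pics/side0.png

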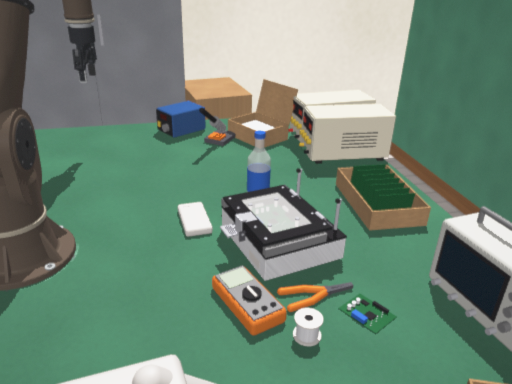

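The top view shows the shut fixture around (298,185), with its tab at about (304,225) and the stops at the rear, at (267,150) and (325,140). The power bank (243,245) and multimeter (362,226) flank the front, and the bottle and screwdriver are on its left. Next I'll measure the fixture's pose.

```bash
cat > h.py <<'E'
import numpy as np, cv2
def cloud(d,K,R,t):
    v,u=np.mgrid[:d.shape[0],:d.shape[1]]
    P=np.stack([(u-K[0,2])/K[0,0]*d,(v-K[1,2])/K[1,1]*d,d],-1)
    return (P-t)@R      # R^T (p - t)
E
python3 - <<'E'
from h import *
z=np.load("top0.npz"); W=cloud(z["d"].astype(float),z["camera_matrix"],z["R"],z["t"]); im=z["im"]
np.set_printoptions(precision=4,suppress=True)
print("cam",-z["R"].T@z["t"], z["camera_matrix"][0,0])
for u,v in [(304,212),(304,222),(305,228),(298,222),(311,222),(262,200),(335,195),(298,185),(267,150),(325,140),(208,172),(243,245),(362,226),(304,207)]: print((u,v),W[v,u],im[v,u])
# lid top face: dark, z 0.085-0.105
X=W[125:240,240:355].reshape(-1,3); c=im[125:240,240:355].reshape(-1,3)
m=(X[:,2]>.088)&(X[:,2]<.103)
r=cv2.minAreaRect(X[m,:2].astype(np.float32)); print(m.sum(),r,cv2.boxPoints(r))
m=(X[:,2]>.06)&(X[:,2]<.103)
r=cv2.minAreaRect(X[m,:2].astype(np.float32)); print(m.sum(),r)
T=(X[:,2]>.11); print("stops",X[T])
c4=cv2.resize(im[125:245,235:365],None,fx=6,fy=5,interpolation=cv2.INTER_CUBIC); cv2.imwrite("pics/crop.png",cv2.resize(im[130:240,235:355],(720,660*600//660),interpolation=cv2.INTER_CUBIC)[:,:,::-1])
E
```

```text
cam [0.5249 0.0123 1.1657] 399.80319567692896
(304, 212) [ 0.5111 -0.0994  0.1015] [221 217 225]
(304, 222) [ 0.4837 -0.1024  0.0793] [138 137 143]
(305, 228) [ 0.4673 -0.1059  0.0755] [177 172 180]
(298, 222) [ 0.4804 -0.0929  0.0042] [115 125 122]
(311, 222) [ 0.4841 -0.1218  0.0754] [197 195 201]
(262, 200) [0.5402 0.013  0.0971] [30 29 33]
(335, 195) [ 0.5585 -0.1814  0.0986] [32 29 34]
(298, 185) [ 0.5827 -0.0821  0.0984] [193 195 190]
(267, 150) [0.6783 0.0028 0.0707] [32 29 32]
(325, 140) [ 0.7102 -0.1562  0.0693] [22 19 21]
(208, 172) [0.6031 0.1453 0.2002] [ 41 105 228]
(243, 245) [0.4113 0.0641 0.019 ] [243 238 235]
(362, 226) [ 0.4754 -0.2686  0.0441] [21 20 22]
(304, 207) [ 0.5244 -0.0997  0.0965] [216 214 222]
5580 ((0.5932583808898926, -0.0790526270866394), (0.2056732326745987, 0.24074751138687134), 12.678717613220215) [[ 0.4665  0.0158]
 [ 0.5193 -0.2191]
 [ 0.72   -0.1739]
 [ 0.6672  0.061 ]]
6816 ((0.5801768898963928, -0.08222603797912598), (0.249054417014122, 0.24039669334888458), 12.094300270080566)
stops [[ 0.5249  0.0123  1.1657]
 [ 0.5249  0.0123  1.1657]
 [ 0.5
[... 1832 characters left out ...]
 0.5249  0.0123  1.1657]
 [ 0.5249  0.0123  1.1657]
 [ 0.5249  0.0123  1.1657]
 [ 0.5249  0.0123  1.1657]
 [ 0.5249  0.0123  1.1657]
 [ 0.5249  0.0123  1.1657]
 [ 0.5249  0.0123  1.1657]
 [ 0.5249  0.0123  1.1657]
 [ 0.5249  0.0123  1.1657]
 [ 0.5249  0.0123  1.1657]
 [ 0.5249  0.0123  1.1657]
 [ 0.5249  0.0123  1.1657]
 [ 0.5249  0.0123  1.1657]
 [ 0.5249  0.0123  1.1657]
 [ 0.5249  0.0123  1.1657]
 [ 0.5249  0.0123  1.1657]
 [ 0.5249  0.0123  1.1657]
 [ 0.5249  0.0123  1.1657]
 [ 0.5249  0.0123  1.1657]
 [ 0.5249  0.0123  1.1657]
 [ 0.5249  0.0123  1.1657]
 [ 0.5249  0.0123  1.1657]
 [ 0.5249  0.0123  1.1657]
 [ 0.5249  0.0123  1.1657]
 [ 0.5249  0.0123  1.1657]
 [ 0.5249  0.0123  1.1657]]
```

View pics/crop.png

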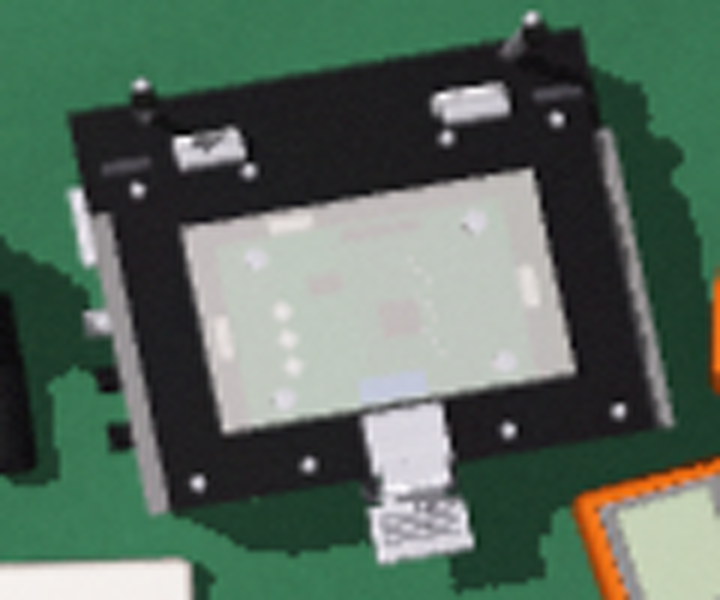

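```bash
cat >> h.py <<'E'
from scipy.spatial.transform import Rotation as Ro
YAW=0.2114; O=np.array([0.5875,-0.0804,0.]); FR=Ro.from_euler("z",YAW).as_matrix()
def fx(x,y,z): return O+FR@np.array([x,y,z])          # fixture -> world
def rot(pitch_deg,s=1):                                # tool z ahead along fixture x, pitched down
    p=np.radians(pitch_deg); z=FR@[np.cos(p),0,-np.sin(p)]; y=s*FR[:,1]
    return Ro.from_matrix(np.c_[np.cross(y,z),y,z]).as_euler("xyz")
def arc(th,r=.145,off=.006,hx=.08):                    # point r from hinge, off below the lid's mid-plane
    return fx(hx-r*np.cos(th)+off*-np.sin(th), 0, .092+r*np.sin(th)-off*np.cos(th))
E
python3 - <<'E'
from h import *
from rig import manip, get_calibration
np.set_printoptions(precision=3,suppress=True)
c=get_calibration("wrist"); o=manip.get_obs(); Rt=Ro.from_euler("xyz",o["tool_rot"]).as_matrix()
print("cam in tool",Rt.T@(-c["R"].T@c["t"]-o["tool_pos"]), "axis",Rt.T@c["R"][2])
for s in (1,-1):
    for n,p,a in [("pre",fx(-.16,0,.16),30),("press",fx(-.1165,0,.08),30),("under",arc(.4),5),("under20",arc(.4),20),("mid",arc(1.),5),("up",arc(1.7),5),("up30",arc(1.7),30),("up45",arc(1.7),45)]:
        print(s,n,p,manip.solve_ik(p,rot(a,s)))
E
```

```text
cam in tool [ 0.067  0.    -0.142] axis [-0.263 -0.     0.965]
1 pre [ 0.431 -0.114  0.16 ] None
1 press [ 0.474 -0.105  0.08 ] None
1 under [ 0.533 -0.092  0.143] None
1 under20 [ 0.533 -0.092  0.143] None
1 mid [ 0.584 -0.081  0.211] None
1 up [ 0.678 -0.061  0.237] [ 0.853  0.855 -0.79   2.423  3.515  1.21  -1.059]
1 up30 [ 0.678 -0.061  0.237] [ 1.008  0.565 -1.054  2.255  3.02   0.42  -0.925]
1 up45 [ 0.678 -0.061  0.237] [ 0.977  0.487 -1.084  2.07   1.382  0.197  0.604]
-1 pre [ 0.431 -0.114  0.16 ] None
-1 press [ 0.474 -0.105  0.08 ] None
-1 under [ 0.533 -0.092  0.143] None
-1 under20 [ 0.533 -0.092  0.143] None
-1 mid [ 0.584 -0.081  0.211] None
-1 up [ 0.678 -0.061  0.237] [ 1.039  1.027 -1.08   2.41   3.412  1.087  2.372]
-1 up30 [ 0.678 -0.061  0.237] [ 1.008  0.565 -1.054  2.255  3.02   0.42   2.216]
-1 up45 [ 0.678 -0.061  0.237] [ 0.977  0.487 -1.084  2.07   1.382  0.197 -2.538]
```

```bash
cat >> h.py <<'E'
def rota(pitch_deg,az_deg,roll=0):   # tool z pitched down, azimuth az from fixture x; roll about tool z
    p=np.radians(pitch_deg); A=FR@Ro.from_euler("z",az_deg,degrees=True).as_matrix()
    z=A@[np.cos(p),0,-np.sin(p)]; y=A[:,1]
    M=Ro.from_matrix(np.c_[np.cross(y,z),y,z])*Ro.from_euler("z",roll,degrees=True)
    return M.as_euler("xyz")
E
python3 - <<'E'
from h import *
from rig import manip
P={"pre":fx(-.15,0,.14),"press":fx(-.12,0,.075),"under":arc(.4),"mid":arc(1.),"up":arc(1.7)}
for n,p in P.items():
    print(n,np.round(p,3))
    for a in range(-90,91,30):
        print(a,["%d%s"%(t,"".join("ABCD"[i] for i,r in enumerate((0,90,180,270)) if manip.solve_ik(p,rota(t,a,r)) is not None)) for t in (90,75,60,45,30,15,0)])
print(manip.get_obs()["clock"])
E
```

```text
pre [ 0.441 -0.112  0.14 ]
-90 ['90ABCD', '75ABCD', '60ABCD', '45ABCD', '30ABCD', '15ABCD', '0ABCD']
-60 ['90ABCD', '75ABCD', '60ABCD', '45ABCD', '30', '15', '0']
-30 ['90ABCD', '75ABCD', '60ABD', '45', '30', '15', '0']
0 ['90ABCD', '75ABCD', '60ABCD', '45', '30', '15', '0']
30 ['90ABCD', '75ABCD', '60ABCD', '45ABCD', '30ABCD', '15ABCD', '0ABCD']
60 ['90ABCD', '75ABCD', '60ABCD', '45ABCD', '30ABCD', '15ABCD', '0ABCD']
90 ['90ABCD', '75ABCD', '60ABCD', '45ABCD', '30ABCD', '15ABCD', '0ABCD']
press [ 0.47  -0.106  0.075]
-90 ['90ABCD', '75ABCD', '60ABCD', '45ABCD', '30ABCD', '15ABCD', '0ABCD']
-60 ['90ABCD', '75ABCD', '60ABCD', '45ACD', '30', '15', '0ABCD']
-30 ['90ABCD', '75ABCD', '60ABCD', '45', '30', '15', '0']
0 ['90ABCD', '75ABCD', '60ABCD', '45', '30', '15', '0A']
30 ['90ABCD', '75ABCD', '60ABCD', '45ABCD', '30ABCD', '15ABCD', '0ABCD']
60 ['90ABCD', '75ABCD', '60ABCD', '45ABCD', '30ABCD', '15ABCD', '0ABCD']
90 ['90ABCD', '75ABCD', '60ABCD', '45ABCD', '30ABCD', '15ABCD', '0ABCD']
under [ 0.533 -0.092  0.143]
-90 ['90ABCD', '75ABCD', '60ABCD', '45ABCD', '30ABCD', '15ABCD', '0ABCD']

[... 907 characters left out ...]
'30ABCD', '15ABCD', '0ABCD']
up [ 0.678 -0.061  0.237]
-90 ['90ABCD', '75ABCD', '60ABCD', '45ABCD', '30ABCD', '15ABCD', '0ABCD']
-60 ['90ABCD', '75ABCD', '60ABCD', '45ABCD', '30ABCD', '15ABCD', '0ACD']
-30 ['90ABCD', '75ABCD', '60ABCD', '45ABD', '30ABCD', '15ABCD', '0ABCD']
0 ['90ABCD', '75ABCD', '60ABCD', '45ABCD', '30ABCD', '15ABCD', '0ABCD']
30 ['90ABCD', '75ABCD', '60ABCD', '45ABCD', '30ABCD', '15ABCD', '0ACD']
60 ['90ABCD', '75ABCD', '60ABCD', '45ABCD', '30ABCD', '15ABCD', '0ABCD']
90 ['90ABCD', '75ABCD', '60ABCD', '45ABCD', '30ABCD', '15ABCD', '0ABCD']
0.1<stdin>:7: UserWarning: Gimbal lock detected. Setting third angle to zero since it is not possible to uniquely determine all angles.
```

```bash
python3 - <<'E'
from h import *
from rig import manip, hand, get_image
np.set_printoptions(precision=3,suppress=True)
hand.gripper_to(0.0)
R=rota(60,0)
try:
    manip.move_pose([.32,.22,.38],R)
    print(manip.get_obs()["qpos"])
    manip.move_pose(fx(-.15,0,.25),R)
    manip.move_l(fx(-.1165,0,.100),feed=.15)
except manip.IKError as e: print("IK",e)
o=manip.get_obs(); print(o["clock"],o["tool_pos"],o["qpos"],o["wrist_force"],o["grip_width"])
im,d=get_image("side"); im2,d2=get_image("wrist")
a=cv2.resize(im[150:280,180:350],(510,390)); b=cv2.resize(im2,(290,218))
cv2.imwrite("pics/a1.png",np.hstack([a,np.vstack([b,np.zeros((172,290,3),np.uint8)])])[:,:,::-1])
E
```

```text
[-1.401 -0.382  0.156  2.165  0.561  1.131  0.349]
IK the arm cannot follow that straight line within its joint ranges
4.1167 [ 0.441 -0.111  0.25 ] [-0.539 -0.206  0.779  2.346 -0.19   0.48   2.196] [-0.568  0.074 -0.828] -0.0003249209035502757
```

View pics/a1.png

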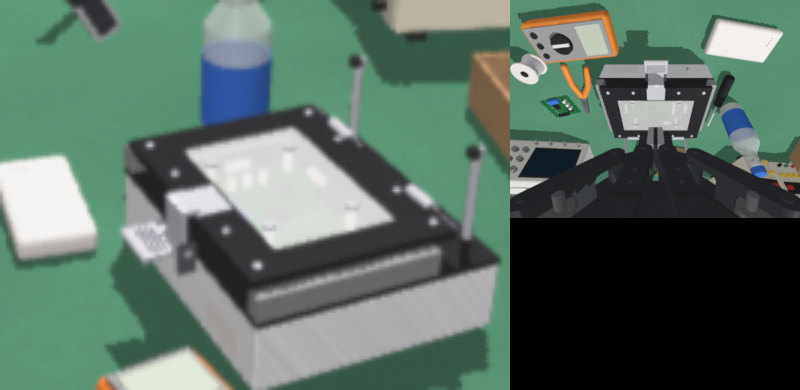

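The side crop shows the lid still shut and the tab clear. The wrist view shows the fixture square ahead with the tab in line with the fingers. Next I'll check which press orientation is continuous from here.

```bash
python3 - <<'E'
from h import *
from rig import manip
np.set_printoptions(precision=2,suppress=True)
q0=np.array(manip.get_obs()["qpos"])
for az in (-20,0,20,40):
  for p in (60,68,75):
    for n,P in (("hi",fx(-.15,0,.2)),("pre",fx(-.12,0,.1)),("press",fx(-.1165,0,.07))):
        q=manip.solve_ik(P,rota(p,az)); print(az,p,n,None if q is None else q, None if q is None else round(np.abs(q-q0).max(),2))
E
```

```text
-20 60 hi [-0.13 -0.06  0.25  2.45  0.11  0.23  1.46] 0.74
-20 60 pre [ 0.95  0.42 -1.04  2.45  1.8   0.41 -0.22] 2.41
-20 60 press [ 0.92  0.54 -1.04  2.47  1.95  0.53 -0.35] 2.55
-20 68 hi [-0.3  -0.03  0.43  2.34  0.03  0.44  1.54] 0.66
-20 68 pre [-0.18  0.25  0.33  2.41 -0.6   0.13  2.14] 0.45
-20 68 press [ 0.39  0.34 -0.35  2.39  1.28  0.14  0.26] 1.94
-20 75 hi [-0.29  0.03  0.43  2.24 -0.03  0.61  1.6 ] 0.59
-20 75 pre [-0.4   0.3   0.63  2.32 -0.56  0.36  2.12] 0.51
-20 75 press [-0.29  0.36  0.49  2.34 -0.67  0.27  2.21] 0.56
0 60 hi [-0.81 -0.14  1.12  2.44 -0.42  0.34  2.48] 0.34
0 60 pre [ 1.09  0.43 -0.96  2.4   1.62  0.12  0.45] 1.81
0 60 press [ 1.09  0.55 -1.01  2.42  1.97  0.25  0.13] 2.16
0 68 hi [-0.64 -0.03  0.94  2.33 -0.34  0.51  2.35] 0.18
0 68 pre [ 0.32  0.27 -0.1   2.35 -0.66  0.22  2.63] 0.88
0 68 press [ 0.41  0.35 -0.22  2.36 -0.76  0.12  2.74] 1.0
0 75 hi [-0.57  0.05  0.85  2.24 -0.26  0.65  2.25] 0.25
0 75 pre [-0.31  0.31  0.61  2.3  -0.74  0.45  2.7 ] 0.55
0 75 press [-0.09  0.36  0.34  2.31 -0.74  0.34  2.68] 0.56
20 60 hi None None
20 60 pre [ 1.
[... 293 characters left out ...]
-0.07  0.1   0.39  2.17 -0.36  0.74  2.7 ] 0.5
20 75 pre [ 0.38  0.32 -0.16  2.21 -0.32  0.46  2.64] 0.94
20 75 press [ 0.38  0.38 -0.16  2.23 -0.35  0.38  2.68] 0.94
40 60 hi [-0.37  0.34  1.17  2.21 -0.96  1.13 -2.43] 4.63
40 60 pre [ 1.27  0.64 -1.06  2.15  0.11  0.47  2.74] 1.84
40 60 press [ 1.26  0.73 -1.07  2.17  0.31  0.42  2.58] 1.85
40 68 hi [-0.51  0.28  1.18  2.18 -0.79  1.01 -2.67] 4.86
40 68 pre [ 1.06  0.51 -0.88  2.13  0.07  0.51  2.7 ] 1.65
40 68 press [ 1.04  0.59 -0.88  2.15  0.2   0.45  2.6 ] 1.66
40 75 hi [ 1.19  0.33 -1.04  2.03  0.07  0.82  2.63] 1.82
40 75 pre [ 0.84  0.44 -0.7   2.11  0.08  0.57  2.62] 1.48
40 75 press [ 0.83  0.5  -0.7   2.13  0.17  0.5   2.55] 1.48
```

```bash
python3 - <<'E'
from h import *
from rig import manip
np.set_printoptions(precision=2,suppress=True)
R=rota(72,0,180)
try:
    manip.move_pose(fx(-.15,0,.22),R); print(manip.get_obs()["qpos"])
    manip.move_l(fx(-.118,0,.12),feed=.15); print(manip.get_obs()["qpos"])
    manip.move_l(fx(-.118,0,.085),feed=.1)
except manip.IKError as e: print("IK",e)
o=manip.get_obs(); print(o["clock"],o["tool_pos"],o["qpos"],o["wrist_force"])
for a,P in (("press",fx(-.118,0,.066)),):print(a,manip.solve_ik(P,R))
E
```

```text
[ 0.09  0.02  0.15  2.21 -0.23  0.64 -0.95]
[ 0.13  0.23  0.09  2.29 -0.42  0.37 -0.77]
8.2167 [ 0.47 -0.11  0.09] [ 0.2   0.3   0.01  2.32 -0.51  0.26 -0.68] [-0.26 -0.15  0.42]
press [ 0.24  0.35 -0.05  2.33 -0.55  0.21 -0.63]
```

```bash
python3 - <<'E'
from h import *
from rig import get_image
im,d=get_image("side"); im2,d2=get_image("wrist")
a=cv2.resize(im[120:280,180:350],(425,400)); b=cv2.resize(im2[100:,150:360],(296,400))
cv2.imwrite("pics/a2.png",np.hstack([a,b])[:,:,::-1])
E
```

```text
(no output)
```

View pics/a2.png

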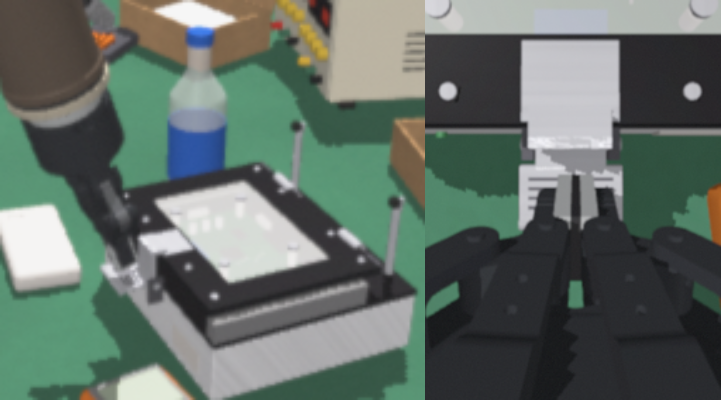

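The fingertips hang just over the middle of the tab pad (wrist crop about (575,190)), in front of the latch plate and centred on it. I'll press in small steps and watch the force and the lid.

```bash
cat >> h.py <<'E'
def lid_points(name="side"):
    from rig import get_image,get_calibration
    im,d=get_image(name); c=get_calibration(name); W=cloud(d.astype(float),c["camera_matrix"],c["R"],c["t"])
    F=(W-O)@FR; return im,d,F
def lid_angle():
    im,d,F=lid_points("side")                         # dark lid side strips, clear of hand (|y| 70..110)
    m=(d>0)&(abs(F[...,1]+.09)<.018)&(F[...,0]>-.1)&(F[...,0]<.06)&(F[...,2]>.085)&(F[...,2]<.30)&(im.max(2)<70)
    P=F[m]; a=np.arctan2(P[:,2]-.096,.08-P[:,0]); return m.sum(), np.median(a) if m.sum() else None
E
python3 - <<'E'
from h import *
from rig import manip
print(lid_angle())
for z in (.079,.077,.075,.074,.073,.072,.071,.070,.069,.068,.067,.066,.065):
    manip.move_l(fx(-.118,0,z),feed=.03); manip.sleep(.1)
    f=manip.get_obs()["wrist_force"]; n,a=lid_angle(); print(z,np.round(f,1),n,a)
    if (a is not None and a>.2) or f[2]>14: break
manip.sleep(.3); print(lid_angle(),manip.get_obs()["clock"])
E
```

```text
(np.int64(630), np.float64(-0.015268849316339855))
0.079 [-0.  -0.4 -0.6] 637 -0.01704599139463744
0.077 [-0.3  0.2  0.2] 626 -0.017179008668933148
0.075 [-0.3  0.5  1.1] 623 -0.013597065587522666
0.074 [-1.  -0.4  2.4] 631 -0.012751513358405691
0.073 [-2.2 -1.4  2.7] 629 -0.010709796466393518
0.072 [-0.5 -1.4  1.8] 628 -0.008927261281218098
0.071 [-2.2 -0.   1.9] 637 -0.0037411857047109586
0.07 [-2.2 -1.9  3.3] 395 0.39463825324399726
(np.int64(351), np.float64(0.46173294683050764)) 12.0167
```

```bash
cat >> h.py <<'E'
LO=np.array([-2.62,-.44,-1.27,.08,-1.32,.12,-2.74]); HI=np.array([2.62,2.09,1.32,2.57,4.46,2,2.74])
E
python3 - <<'E'
from h import *
from rig import manip
np.set_printoptions(precision=2,suppress=True)
try:
    manip.move_l(fx(-.15,0,.11),feed=.15); 
except manip.IKError as e:
    print(e); manip.move_l(fx(-.135,0,.10),feed=.15)
q0=np.array(manip.get_obs()["qpos"]); print(q0,manip.get_obs()["tool_pos"])
manip.sleep(.2); im,d,F=lid_points("side")
m=(d>0)&(abs(F[...,1]+.09)<.02)&(F[...,0]>-.1)&(F[...,0]<.06)&(F[...,2]>.105)&(F[...,2]<.30)&(im.max(2)<70)
P=F[m]; k=np.polyfit(P[:,0],P[:,2],1); print("slope",np.arctan(k[0]),"front x",np.percentile(P[:,0],[1,5]),"z",np.percentile(P[:,2],[95,99]))
for az in (-30,0,30,45):
  for p in (45,52,60):
    for r in (0,90,180,270):
      L=[]
      for P in (fx(-.11,0,.13),fx(-.065,0,.148),fx(0,0,.22),fx(.08,0,.235)):
        q=manip.solve_ik(P,rota(p,az,r)); L.append(None if q is None else (round(min((q-LO).min(),(HI-q).min()),2),round(abs(q-q0).max(),1)))
      if None not in L: print(az,p,r,L)
E
```

```text
[ 0.2   0.22  0.04  2.35 -0.47  0.32 -0.69] [ 0.44 -0.11  0.11]
slope -0.47725995709871427 front x [-0.07 -0.07] z [0.17 0.17]
-30 52 0 [(np.float64(0.0), np.float64(2.8)), (np.float64(0.09), np.float64(2.7)), (np.float64(0.12), np.float64(1.6)), (np.float64(0.19), np.float64(1.3))]
-30 60 0 [(np.float64(-0.0), np.float64(2.1)), (np.float64(0.06), np.float64(1.5)), (np.float64(0.28), np.float64(1.4)), (np.float64(0.37), np.float64(1.4))]
-30 60 90 [(np.float64(0.15), np.float64(2.0)), (np.float64(0.03), np.float64(1.4)), (np.float64(0.24), np.float64(0.8)), (np.float64(0.32), np.float64(0.8))]
-30 60 270 [(np.float64(0.04), np.float64(2.0)), (np.float64(0.02), np.float64(1.4)), (np.float64(0.21), np.float64(2.6)), (np.float64(0.21), np.float64(2.6))]
0 52 0 [(np.float64(0.02), np.float64(3.2)), (np.float64(0.04), np.float64(4.6)), (np.float64(0.04), np.float64(1.8)), (np.float64(0.17), np.float64(2.0))]
0 52 90 [(np.float64(0.01), np.float64(3.4)), (np.float64(0.04), np.float64(4.6)), (np.float64(0.05), np.float64(1.6)), (np.float64(0.1), np.float64(1.3))]
0 52 180 [(np.float64(0.01)
[... 4005 characters left out ...]
float64(0.43), np.float64(0.7)), (np.float64(0.43), np.float64(0.7))]
45 60 0 [(np.float64(0.3), np.float64(1.7)), (np.float64(0.27), np.float64(1.8)), (np.float64(0.03), np.float64(2.0)), (np.float64(0.09), np.float64(2.0))]
45 60 90 [(np.float64(0.43), np.float64(2.2)), (np.float64(0.46), np.float64(2.2)), (np.float64(0.57), np.float64(2.1)), (np.float64(0.6), np.float64(2.0))]
45 60 180 [(np.float64(0.46), np.float64(1.1)), (np.float64(0.55), np.float64(0.9)), (np.float64(0.74), np.float64(0.7)), (np.float64(0.79), np.float64(0.7))]
45 60 270 [(np.float64(0.43), np.float64(0.5)), (np.float64(0.49), np.float64(0.5)), (np.float64(0.55), np.float64(0.7)), (np.float64(0.54), np.float64(0.7))]
```

```bash
python3 - <<'E'
from h import *
from rig import manip
np.set_printoptions(precision=2,suppress=True)
def tcp(th):
    off=np.interp(th,[.5,1.2],[.0235,.014]); r=.1557; s,c=np.sin(th),np.cos(th)
    return fx(.08-r*c-off*s,.02,.092+r*s-off*c)
R=rota(40,45,180)
try:
    manip.move_pose(fx(-.15,.0,.13),R); o=manip.get_obs(); print(o["clock"],o["qpos"],o["wrist_force"])
    manip.move_l(fx(-.091,.02,.127),feed=.1)
    manip.move_l(tcp(.5),feed=.05); o=manip.get_obs(); print(o["clock"],o["qpos"],o["wrist_force"],lid_angle())
    for th in (.6,.7,.8):
        manip.move_l(tcp(th),feed=.06); print(th,manip.get_obs()["wrist_force"],lid_angle())
except manip.IKError as e: print("IK",e)
o=manip.get_obs(); print(o["clock"],o["tool_pos"])
im,d,F=lid_points("side"); cv2.imwrite("pics/a3.png",cv2.resize(im[80:290,120:380],(743,600))[:,:,::-1])
E
```

```text
14.0833 [ 1.23  0.6  -0.63  2.17 -0.82  0.76  0.79] [ 0.45 -0.42 -0.67]
15.6083 [ 1.08  0.61 -0.66  2.09 -0.87  0.7   0.68] [-0.93 -0.16 -1.8 ] (np.int64(368), np.float64(0.46969650665948964))
0.6 [-1.08 -0.03 -1.68] (np.int64(307), np.float64(0.5665809797319221))
0.7 [-0.21 -0.46 -1.43] (np.int64(240), np.float64(0.6675915602906501))
0.8 [-0.73 -0.59  0.45] (np.int64(215), np.float64(0.7699846375604739))
17.1083 [ 0.54 -0.07  0.19]
```

View pics/a3.png

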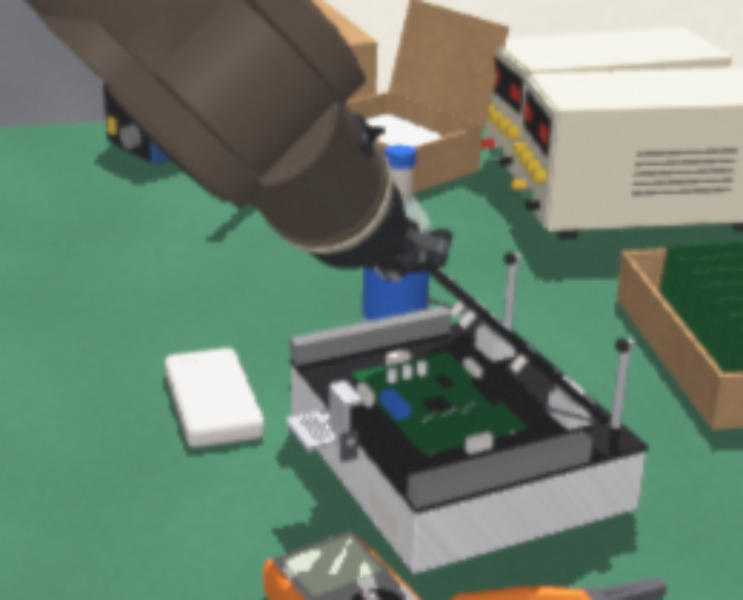

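The lid rests on the finger at about 0.8 rad (edge near (440,270)). The board is still in its nest and the latch is back up. I'll keep following the arc past upright.

```bash
python3 - <<'E'
from h import *
from rig import manip
np.set_printoptions(precision=2,suppress=True)
def tcp(th):
    off=np.interp(th,[.5,1.2],[.0235,.014]); r=.1557; s,c=np.sin(th),np.cos(th)
    return fx(.08-r*c-off*s,.02,.092+r*s-off*c)
try:
    for th in (.92,1.05,1.18,1.31,1.44,1.55,1.64,1.72):
        manip.move_l(tcp(th),feed=.06); o=manip.get_obs(); print(th,o["wrist_force"],o["qpos"])
except manip.IKError as e: print("IK",e)
manip.sleep(.3); print(manip.get_obs()["clock"])
im,d,F=lid_points("side"); cv2.imwrite("pics/a4.png",cv2.resize(im[80:290,120:380],(743,600))[:,:,::-1])
E
```

```text
0.92 [-0.94 -0.7   0.16] [ 1.02  0.52 -0.64  2.   -0.84  0.79  0.52]
1.05 [-1.38  0.15 -0.14] [ 0.99  0.52 -0.64  1.96 -0.83  0.81  0.47]
1.18 [-0.06 -0.59  0.55] [ 0.95  0.51 -0.63  1.92 -0.82  0.82  0.43]
1.31 [-0.58 -0.43  0.25] [ 0.92  0.52 -0.62  1.88 -0.81  0.82  0.38]
1.44 [-0.04 -0.49 -0.1 ] [ 0.88  0.53 -0.61  1.84 -0.8   0.82  0.35]
1.55 [ 0.02  0.22 -0.68] [ 0.86  0.54 -0.61  1.81 -0.79  0.82  0.32]
1.64 [ 0.33 -0.74  0.57] [ 0.83  0.55 -0.6   1.78 -0.78  0.82  0.3 ]
1.72 [1.08 0.92 0.8 ] [ 0.81  0.57 -0.59  1.76 -0.77  0.82  0.28]
21.1417
```

View pics/a4.png

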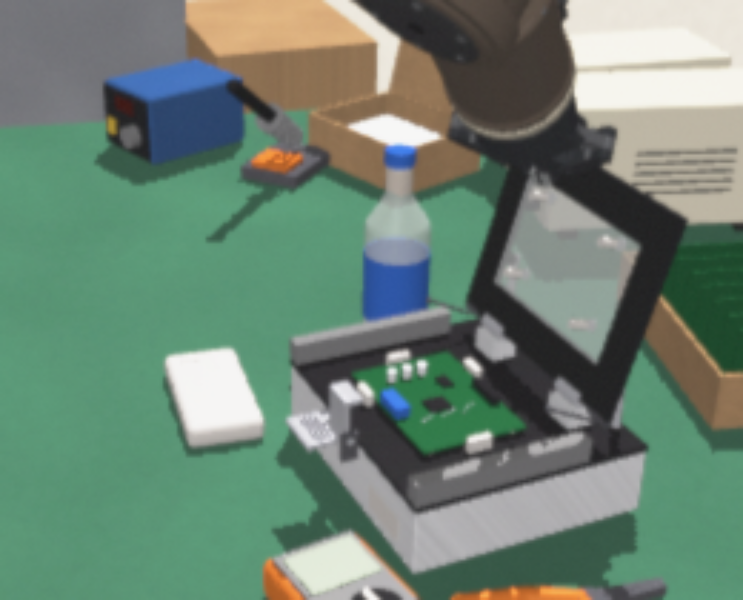

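The lid is past upright, leaning back to the rear, with the board still in its nest. I'll withdraw straight back, then up, let it settle and check.

```bash
python3 - <<'E'
from h import *
from rig import manip
try:
    manip.move_l(fx(.0,.0,.29),feed=.12); manip.move_l(fx(-.10,-.03,.34),feed=.2)
except manip.IKError as e: print("IK",e)
manip.sleep(2); o=manip.get_obs(); print(o["clock"],o["tool_pos"],o["wrist_force"])
im,d,F=lid_points("side"); cv2.imwrite("pics/a5.png",cv2.resize(im[80:330,120:430],(744,600))[:,:,::-1])
m=(d>0)&(abs(F[...,1])<.115)&(F[...,0]>.03)&(F[...,0]<.16)&(F[...,2]>.12)&(F[...,2]<.27)&(im.max(2)<60)
P=F[m]; k=np.polyfit(P[:,2],P[:,0],1); print(m.sum(),"angle",np.pi/2+np.arctan(k[0]))
E
```

```text
24.9083 [ 0.49602143 -0.13072415  0.34000115] [-0.54499401  0.34480525 -0.31733033]
1800 angle 1.8503841014545186
```

View pics/a5.png

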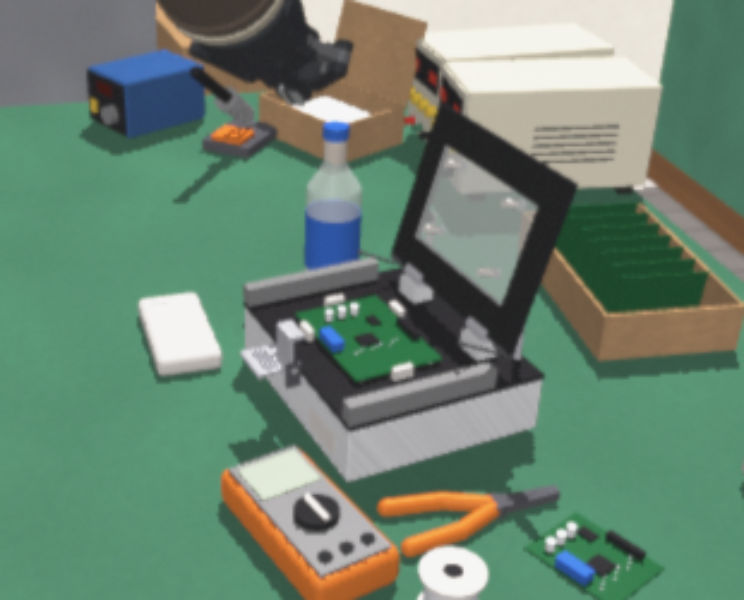

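The lid leans on its stops at 1.85 rad, the latch is up at (290,345), the board is in its nest, the bystanders in view look unmoved and the arm is clear.

```bash
python3 -c "
from rig import job
print(job.sign_off())"
```

```text
the job is handed in; nothing more can be done
None
```

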